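# Open the dial lock and show it to a customer

### The arm

A 7-joint arm with a two-finger parallel gripper is mounted at the origin on a cart in front of the work surface, level with it; the furniture and walls round the work are solid. World frame = base frame: x ahead of the robot, y to its left, z up, the work surface at z = 0. Lengths are in m, angles in rad, forces in N, time in s.
With the tool pointing down it reaches from about 0.4 to 0.875 m from the base axis. Payload 19.3 kg.
Tool frame: the origin (TCP) lies midway between the tips of the shut fingers; the grasp point (between the pads) lies 19 mm behind it; z points along the fingers, y is the line along which they close (so a half turn about z gives the same grasp; the last joint's range is limited). The gripper opens to 85 mm and grips with 20 to 120 N. Pads are 22 mm wide; open, the fingers measure 114 mm over their backs; the gripper's body (76 mm by 85 mm) begins 54 mm behind the grasp point. The pads swing forward as they close: fully open they stand 13 mm farther back than shut.
Start: joints at [-1.17, 0.521, -0.036, 1.599, 0.021, 1.021, -0.113], TCP at [0.284, 0.557, 0.211] pointing down, gripper open.
Joint ranges: [-2.91, 2.91], [-0.3, 2.13], [-1.5, 1.42], [0.17, 2.43], [-1.26, 4.41], [0.16, 1.93], [-2.52, 2.52]. Speed limits (rad/s): [1.89, 1.89, 2.39, 2.39, 3.01, 3.01, 3.01].

### API

Orientations are given as [roll, pitch, yaw] about the fixed x, y, z axes, in that order (R = Rz(yaw) Ry(pitch) Rx(roll)).
In Python, from workcell import bot gives the robot as it stands.
- The arm moves only by the tool move_arm, never from a script. Its argument "moves" is a list that holds one entry, the list of rows, each a list of 7 numbers: the opening, from 0 (shut) to 1 (fully open), then the shift along the tool's x, y, z in units of 1000 mm (1.0 is 1000 mm), then the turn, a rotation vector about the tool's x, y, z in units of 2 pi rad (1.0 is 2 pi rad). A call has 1 to 5 rows; each row is the pose to reach, as a shift and turn from the pose commanded when the call began, along the tool's axes at that moment, turning the shorter way round; what a row does not reach only later rows make up. A row lasts 1/10 s, in which the tool goes at most 50 mm and 8.59 degrees, less where a joint would pass 70% of its speed; a pose out of reach is approached as far as the arm can. A call with a number of a shift or a turn outside -1 to 1 is refused whole. A call with a gripper value outside its range is refused whole. The fingers move at their own pace and stop on an object; "force" is the grip in N (left out, the last holds). Time passes only in rows, so rows that repeat a pose let the fingers close. It gives the time, the measured TCP pose, the force, the opening and the grip force at its end, in the units of the state.
- bot.observe(): the state, without advancing time (a new reading comes with each control period).
- bot.grab_frame(name): name is "scene" or "top"; returns the picture (400x640x3 uint8, red, green, blue); there is no depth.
- bot.camera_params(name): a dict with "vertical_fov" (degrees; the focal length in pixels is half the picture's height over the tangent of half this angle, whatever the lens; pixels are square), "cx", "cy" (the principal point, pixels), "R" (3x3) and "t" (3): a world point X has camera coordinates R X + t. Camera axes: x right, y down, z forward; pixel columns grow to the right and rows downward; lengths in m; the calibration is good to about 2 mm. A picture is of the moment at which its call begins. camera_params takes no time and is no camera call.
- bot.job_done(): hands the job in; it is judged then, once.
The state is a dict: "clock": time; "qpos": joint angles; "qd": joint speeds; "joint_efforts": joint torques, N m; "position": TCP position; "tool_rot": TCP orientation; "force": force on the tool from outside, world axes, zero at the start; "moment": the same for the moment, N m; "grip_width": finger opening in m; "finger_force": force on a finger pad.
Only numpy, scipy, OpenCV 4.12 (cv2) and the standard library are available. Lean on these libraries where they do the work, as an engineer would, in place of code of your own. Each camera call takes 0.05 s, during which the arm holds its last target. There are 200 camera calls.

### The job

Open the dial lock that sits in the wooden nest: turn its black dial, feeling the clicks, until the white line on the dial meets the red mark on the lock, then take the steel shackle and pull it up until it is fully open. Lift the open lock out of the nest by its shackle and finish while still holding it by the shackle, hanging level and still in the air over the middle of the black ring tray, with its underside at least 12 cm above the bench. Leave the stoneware jar and the white bur stand where they are.

Things in the scene. Friction and masses are not known exactly. Their poses are not given: they have to be found in the camera images.
- lock: Loose dial lock, about 0.5 kg: dark steel case with brass band, 56 (x) x 134 (y) x 40 (z) mm, upright in the nest. Origin at its underside straight below the shackle's middle (near the centre of mass); case from y -32 to +102 mm. On top: dial, vertical axis at y +72 mm; red mark 6x14 mm on the shackle's side of the dial, y +28 to +42; shackle legs at y -16 and +16.
- dial_grip (a point): Point on the dial's axis 60 mm above the lock's underside, in its bar grip; frame turns with the dial. Black bar 14 mm thick (x), 42 long (y), from 47 to 71 mm above the lock's underside, on a round flange of 52 mm diameter (top at 47 mm). White line along the -y half of the bar's top and down its -y end. Pinch it across the 14 mm from above.
- dial (a joint): Dial angle in the case, rad, positive anticlockwise from above, -1.45 to 1.45. At 0 the white line points at the red mark (lock's -y). A spring click pulls it to every 30 degrees (0, +-0.524, +-1.047), about 0.06 N m. Starts one or two clicks negative. The shackle opens only within about 0.15 of 0; else it rises 2-3 mm, stops, and lifting it lifts the whole lock.
- shackle_grip (a point): Middle of the shackle's straight top bar; moves with the shackle, has the lock's axes. Steel U of 9 mm round bar in the lock's y-z plane, 41 mm wide (y). Bar centre 81 mm above the lock's underside closed, 101 mm open; 36 mm free between closed bar and case. Pinch the bar along the lock's x, across its 9 mm, from above.
- shackle (a joint): How far the shackle is pulled up out of the case, m: 0 closed, 0.020 fully open at a firm stop. Friction 0.3 N, no spring: with the dial right, lifting the shackle opens it, then carries the lock. It sinks shut if the lock is not hung by it.
- nest: Fixed wooden nest with a shallow pocket that holds the lock and keeps it from turning. Same axes and origin (x, y) as the seated lock; outside 80 (x) x 158 (y) mm, its middle at y = +35 mm, floor 6 mm thick, rim 20 mm above the bench. The lock's case has 2 mm of play on each side and comes out straight up.
- show_tray: Fixed black velvet ring tray with rows of rings, 180 (x) x 240 (y) x 28 mm high, origin at the centre of its underside on the bench. The open lock is to be held above it. (Nearby: the cream desk lamp clamped to the front edge at about x 0.26, y 0.09 m, its arm rising to the left, swings on its post and gives way if nudged, about 0.6 N m; it need not stay put.)
- flux_jar: Bystander: loose stoneware jar with lid, 55 mm diameter, 60 mm high, origin at the centre of its underside.
- bur_dome: Bystander: loose white round stand bristling with burs, 63 mm diameter, 67 mm high, origin at the centre of its underside.
Not all that is in view belongs to the job. Of the things that look like the nest, the larger one is meant.

How it is judged:
On the way, in this order (a step that is already met when the one before it is completed fails the run):
1. the dial stands at the red mark (within 0.2 rad) while the shackle is still closed (under 5 mm) and the lock sits in the nest (value of joint dial between -0.2 and 0.2 rad and value of joint shackle below 0.005 m and distance between lock and nest below 0.012 m), for 0.2 s.
2. the shackle is pulled open by more than 15 mm (value of joint shackle above 0.015 m), for 0.05 s.
At the end, for the whole second after the job is handed in: The gripper holds the lock in the air: shackle more than 15 mm open, underside origin more than 110 mm above the bench and within 60 mm (seen from above) of the tray's centre, tilted less than 0.35 rad, slower than 0.05 m/s, touching neither tray nor nest (value of joint shackle above 0.015 m and height (world z) of lock above 0.11 m and horizontal distance between lock and show_tray below 0.06 m and angle between lock's own z axis and vertical below 0.35 rad and contact force between the fingers and lock above 1 N and contact force between lock and show_tray below 0.1 N and contact force between lock and nest below 0.1 N and linear speed of lock below 0.05 m/s); the arm keeps its last pose, push and grip.
It fails at once if the stoneware jar is moved more than 30 mm (distance of flux_jar from where it was at the start of the episode above 0.03 m).
It fails at once if the bur stand is moved more than 30 mm (distance of bur_dome from where it was at the start of the episode above 0.03 m).
It also fails if it takes over 54 s, if anything falls off the work surface, if the arm or the gripper's body presses on something with over 40 N, if the wrist force passes 120 N, or if a joint passes its speed limit or range.

## Working session

There is one attempt and no reset: what is moved stays moved. The work goes in short steps, Python scripts to look and compute and a tool call to move; the robot and the scene stay as the last step left them, time stands still between calls to the robot, and variables do not carry over. Pictures are saved under pics/ and viewed, at most 10 in all, crops included, and the job is handed in when it is done.

Besides the shell and the picture viewer there is one more tool, called after ">>>" as name([rows], argument=value, ...), one row to a line, values as JSON. move_arm: Moves the arm, as the interface text tells. Shifts and turns lie within -1 to 1; 1 stands for 1000 mm of shift or 2 pi rad of turn. Its arguments: {"type":"object","properties":{"moves":{"type":"array"},"force":{"type":"number"}},"required":["moves"]}

```bash
mkdir -p pics; python3 - <<'E'
from workcell import bot
import cv2,numpy as np
for n in("scene","top"):
    cv2.imwrite(f"pics/{n}0.png",bot.grab_frame(n)[:,:,::-1]); p=bot.camera_params(n); print(n,{k:np.round(v,4).tolist() for k,v in p.items() if k!='name'})
s=bot.observe();print(s)
E
```

```text
scene {'vertical_fov': 53.8113, 'cx': 322.9202, 'cy': 198.7922, 'R': [[0.8803, -0.4741, 0.0173], [-0.3529, -0.6789, -0.6438], [0.317, 0.5607, -0.765]], 't': [-0.4716, 0.2394, 0.8049]}
top {'vertical_fov': 53.2381, 'cx': 321.1581, 'cy': 195.379, 'R': [[0.0123, -0.9999, -0.0021], [-0.9963, -0.0121, -0.0856], [0.0856, 0.0031, -0.9963]], 't': [0.0078, 0.527, 1.0217]}
{'clock': 0.1, 'qpos': array([-1.1701937 ,  0.52195676, -0.03631904,  1.59991951,  0.02118294,
        1.02107842, -0.11280432]), 'qd': array([ 0.00080612, -0.00021887, -0.00150172,  0.00024931, -0.00079873,
        0.00156716, -0.00050103]), 'joint_efforts': array([ 4.32041968e-03, -9.28476548e+01,  1.98462121e+00, -3.70531762e+01,
        1.82099396e-02,  5.55989012e-03,  6.66053734e-05]), 'position': array([0.2833942 , 0.5567197 , 0.21019319]), 'tool_rot': array([-3.14061646e+00,  5.62931212e-05,  2.67075800e+00]), 'force': array([ 0.383407  ,  0.06460776, -0.59623278]), 'moment': array([-0.04986475, -0.0474552 , -0.01403548]), 'finger_force': 0.0, 'grip_width': 0.0856809363892077}
```

View pics/scene0.png

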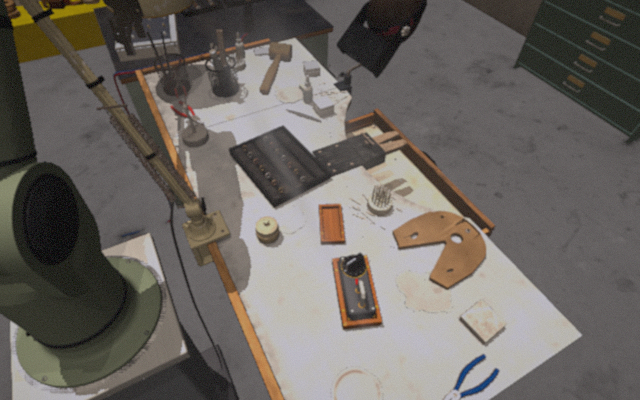

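View pics/top0.png

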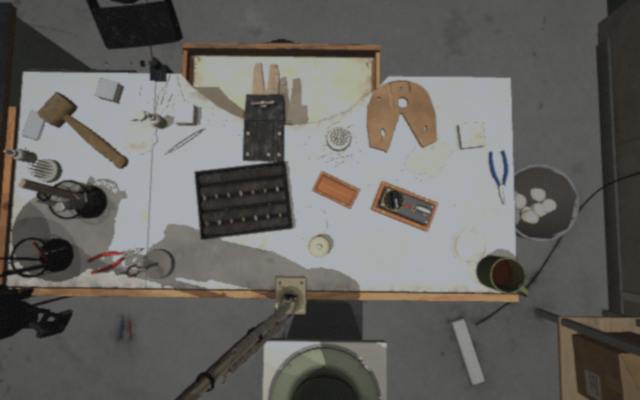

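Lookalikes for the nest: the large wooden nest with the lock at top (405,206) / scene (357,290), and a small empty wooden tray at top (336,189) / scene (332,223). I choose the larger one, with the lock. Jar is at top (319,245), bur stand (339,138), ring tray (244,200), and a black tool roll lies at (264,127).

```bash
cat > h.py <<'E'
from workcell import bot
import cv2,numpy as np
def ray(n,u,v,z):
    p=bot.camera_params(n);R=np.array(p['R']);t=np.array(p['t']);f=200/np.tan(np.radians(p['vertical_fov']/2))
    d=R.T@np.array([(u-p['cx'])/f,(v-p['cy'])/f,1]);c=-R.T@t
    return c+d*(z-c[2])/d[2]
def proj(n,X):
    p=bot.camera_params(n);c=np.array(p['R'])@X+np.array(p['t']);f=200/np.tan(np.radians(p['vertical_fov']/2))
    return np.array([p['cx'],p['cy']])+f*c[:2]/c[2]
E
python3 - <<'E'
from h import *
im=cv2.imread("pics/top0.png");hsv=cv2.cvtColor(im,cv2.COLOR_BGR2HSV)
def rect(mask,box,z,name):
    m=np.zeros_like(mask);x0,y0,x1,y1=box;m[y0:y1,x0:x1]=mask[y0:y1,x0:x1]
    c=max(cv2.findContours(m,cv2.RETR_EXTERNAL,cv2.CHAIN_APPROX_NONE)[0],key=cv2.contourArea)
    b=cv2.boxPoints(cv2.minAreaRect(c));P=np.array([ray("top",u,v,z)[:2] for u,v in b])
    print(name,b.round(1).tolist(),'ctr',P.mean(0).round(4),'sides',np.linalg.norm(P[1]-P[0]).round(3),np.linalg.norm(P[2]-P[1]).round(3),'ang',[np.degrees(np.arctan2(*(P[i+1]-P[i])[::-1])).round(1) for i in(0,1)])
wood=cv2.inRange(hsv,(3,90,50),(20,255,255))
rect(wood,(365,170,445,240),.02,'nest')
rect(wood,(305,165,365,212),.02,'small')
dark=cv2.inRange(hsv,(0,0,0),(180,255,75))
rect(dark,(185,163,300,245),.028,'tray')
print('jar',ray("top",319,245,.06),'dome',ray("top",339,138,.05))
a=cv2.resize(im[170:240,365:445],None,fx=7,fy=7,interpolation=cv2.INTER_CUBIC)
b=cv2.imread("pics/scene0.png")[240:335,325:390];b=cv2.resize(b,None,fx=3.6,fy=5.16*490/490,interpolation=cv2.INTER_CUBIC)
b=cv2.resize(b,(234,490))
cv2.imwrite("pics/crop1.png",np.hstack([a,b]))
E
```

```text
nest [[371.0, 208.60000610351562], [382.0, 181.0], [437.5, 203.1999969482422], [426.5, 230.8000030517578]] ctr [ 0.5023 -0.2033] sides 0.079 0.156 ang [np.float64(-21.6), np.float64(-111.4)]
small [[312.29998779296875, 189.8000030517578], [321.29998779296875, 171.1999969482422], [358.3999938964844, 189.10000610351562], [349.5, 207.6999969482422]] ctr [ 0.5432 -0.0228] sides 0.055 0.108 ang [np.float64(-24.8), np.float64(-115.2)]
tray [[192.60000610351562, 172.0], [284.70001220703125, 161.0], [292.79998779296875, 228.60000610351562], [200.6999969482422, 239.5]] ctr [0.5119 0.2182] sides 0.243 0.178 ang [np.float64(-82.4), np.float64(-172.1)]
jar [0.39928757 0.01796619 0.06      ] dome [ 0.67363933 -0.03004713  0.05      ]
```

View pics/crop1.png

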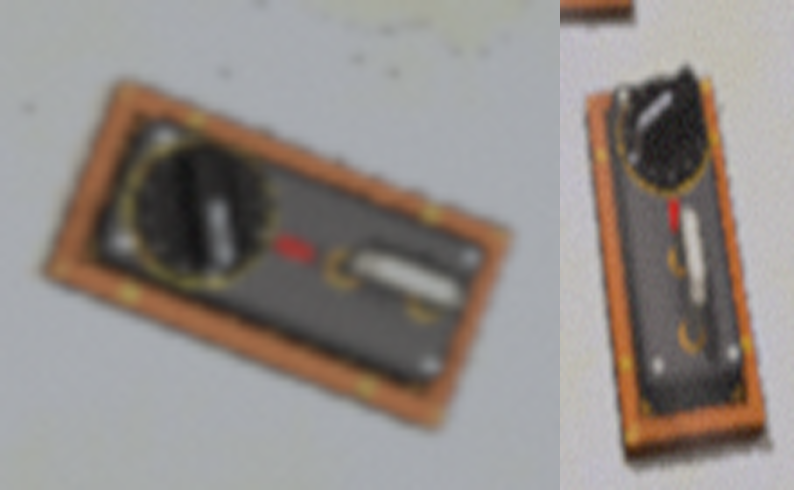

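The crop confirms the lock: dial at crop (205,215), shackle at (405,280), red mark at (295,248). The white line points about 60° clockwise from the mark, so the dial is two clicks negative. Next I check the lamp's arm height and refine the dial angle and lock pose.

```bash
python3 - <<'E'
from h import *
from scipy.optimize import brentq
# lamp arm: scene line points vs top line
A,B=np.array([290,297.]),np.array([185,395.]);n=np.array([-(B-A)[1],(B-A)[0]])
for s in [(190,200),(165,172),(135,135),(100,88),(70,45),(45,10)]:
    f=lambda z:n@(proj("top",ray("scene",*s,z))-A)
    zs=np.linspace(0,1.0,101);v=[f(z) for z in zs]
    for i in range(100):
        if v[i]*v[i+1]<0 and abs(v[i])<500:
            z=brentq(f,zs[i],zs[i+1]);print('lamp',s,ray("scene",*s,z).round(3),proj("top",ray("scene",*s,z)).round(0))
im=cv2.imread("pics/top0.png").astype(int)
# bright line in dial, red mark
yy,xx=np.mgrid[0:400,0:640]
d=(np.hypot(xx-395,yy-202)<8)&(im.min(2)>75)
u=np.c_[xx[d],yy[d]];print(len(u),u.mean(0))
P=np.array([ray("top",a,b,.077)[:2] for a,b in u]);w,V=np.linalg.eigh(np.cov(P.T));print('line',P.mean(0),w,np.degrees(np.arctan2(*V[::-1,1])))
O=np.array([.4895,-.2359]);th=np.radians(-21.4);X=np.array([np.cos(th),np.sin(th)]);Y=np.array([-X[1],X[0]])
print('dial',O+.072*Y)
for nm,y,z in(('dial',.072,.077),('dialflange',.072,.053),('mark',.035,.046),('bar-',-.016,.091),('bar+',.016,.091)):
    q=[*(O+y*Y),z];print(nm,proj("top",q).round(1),((proj("top",q)-[365,170])*7).round(0),proj("scene",q).round(1))
r=(im[:,:,2]>1.8*im[:,:,1])&(im[:,:,2]>1.8*im[:,:,0])&(np.hypot(xx-407,yy-205.5)<6);print('red',xx[r].mean(),yy[r].mean())
p=[.284,.557,.21];print('tcp',proj('top',p),bot.observe()['tool_rot'])
E
```

```text
lamp (190, 200) [0.261 0.104 0.115] [281. 305.]
lamp (165, 172) [0.235 0.138 0.183] [262. 323.]
lamp (135, 135) [0.21  0.173 0.266] [237. 346.]
lamp (70, 45) [0.172 0.229 0.433] [176. 403.]
28 [395.96428571 203.67857143]
line [ 0.50384834 -0.17130911] [3.84424591e-06 5.64886725e-05] 179.89349023626193
dial [ 0.51577113 -0.16886398]
dial [395.  198.9] [210. 202.] [353.8 258. ]
dialflange [393.2 199.6] [198. 207.] [352.9 264. ]
mark [406.3 205.2] [289. 247.] [355.7 281.2]
bar- [429.7 212. ] [453. 294.] [362.3 293.8]
bar+ [417.4 207. ] [367. 259.] [359.2 278.8]
red 406.72727272727275 205.0909090909091
tcp [ 61.26033172 299.77139624] [-3.14061646e+00  5.62931212e-05  2.67075800e+00]
```

```bash
cat > go.py <<'E'
# usage: go.py x y z toolYdeg : shift/turn in tool axes and units
import sys
from h import *
from scipy.spatial.transform import Rotation as Ro
x,y,z,a=map(float,sys.argv[1:5]);s=bot.observe()
R=Ro.from_euler('xyz',s['tool_rot']);T=Ro.from_euler('xyz',[np.pi,0,np.radians(a+90)])
print('shift',(R.inv().apply(np.array([x,y,z])-s['position'])).round(4),'turn',((R.inv()*T).as_rotvec()/2/np.pi).round(4))
print(s['clock'],s['position'].round(4),s['tool_rot'].round(3),s['qpos'].round(2),'F',s['force'].round(1),s['moment'].round(2),'w',s['grip_width'],s['finger_force'])
E
python3 go.py 0.4 0.5 0.42 20
```

```text
shift [-0.1297  0.0021 -0.2098] turn [-1.000e-04  1.000e-04  1.195e-01]
0.1 [0.2834 0.5567 0.2102] [-3.141  0.     2.671] [-1.17  0.52 -0.04  1.6   0.02  1.02 -0.11] F [ 0.4  0.1 -0.6] [-0.05 -0.05 -0.01] w 0.0856809363892077 0.0
```

>>> move_arm([
  [[1,0,0,-0.05,0,0,0],[1,0,0,-0.1,0,0,0],[1,0,0,-0.15,0,0,0],[1,0,0,-0.2,0,0,0],[1,0,0,-0.22,0,0,0]],
])

```text
clock: 0.6
position: [0.2838, 0.5574, 0.4355]
tool_rot: [3.136, -0.0, 2.671]
force: [-0.1, 0.3, -0.2]
grip_width: 0.0854
finger_force: 0.0
```

```bash
python3 go.py 0.55 0.25 0.42 0
```

```text
shift [-0.3767 -0.1532  0.0145] turn [ 0.0007 -0.0005  0.175 ]
0.6 [0.2838 0.5574 0.4355] [ 3.136 -0.     2.671] [-1.18  0.39 -0.02  1.24  0.01  1.5  -0.1 ] F [-0.1  0.3 -0.2] [-0.03 -0.02 -0.03] w 0.08544884029660439 0.0
```

>>> move_arm([
  [[1,-0.377,-0.153,0,0,0,0.175],[1,-0.377,-0.153,0,0,0,0.175],[1,-0.377,-0.153,0,0,0,0.175],[1,-0.377,-0.153,0,0,0,0.175],[1,-0.377,-0.153,0,0,0,0.175]],
])

```text
clock: 1.1
position: [0.4483, 0.3663, 0.4307]
tool_rot: [-3.141, 0.0, 1.915]
force: [1.0, 1.5, -0.5]
grip_width: 0.0849
finger_force: 0.0
```

```bash
python3 go.py 0.58 0.05 0.42 -40
```

```text
shift [-0.3422  0.0174  0.0107] turn [-0.      0.      0.1658]
1.1 [0.4483 0.3663 0.4307] [-3.141  0.     1.915] [-0.93  0.31  0.2   1.39 -0.06  1.45 -0.39] F [ 1.   1.5 -0.5] [ 0.03  0.02 -0.  ] w 0.08485719705097165 0.0
```

>>> move_arm([
  [[1,-0.342,0.017,0.01,0,0,0.166],[1,-0.342,0.017,0.01,0,0,0.166],[1,-0.342,0.017,0.01,0,0,0.166],[1,-0.342,0.017,0.01,0,0,0.166],[1,-0.342,0.017,0.01,0,0,0.166]],
])

```text
clock: 1.6
position: [0.5448, 0.1359, 0.4234]
tool_rot: [-3.141, -0.0, 1.165]
force: [0.9, 1.3, -0.1]
grip_width: 0.0852
finger_force: 0.0
```

```bash
python3 go.py 0.53 -0.12 0.35 -81.4; python3 -c "
from h import *
cv2.imwrite('pics/s1.png',bot.grab_frame('scene')[:,:,::-1])"
```

```text
shift [-0.241   0.0875  0.0733] turn [-0.     -0.      0.1615]
1.6 [0.5448 0.1359 0.4234] [-3.141 -0.     1.165] [-0.67  0.29  0.44  1.46 -0.12  1.43 -0.64] F [ 0.9  1.3 -0.1] [ 0.09 -0.03  0.01] w 0.08522877373217824 0.0
```

View pics/s1.png

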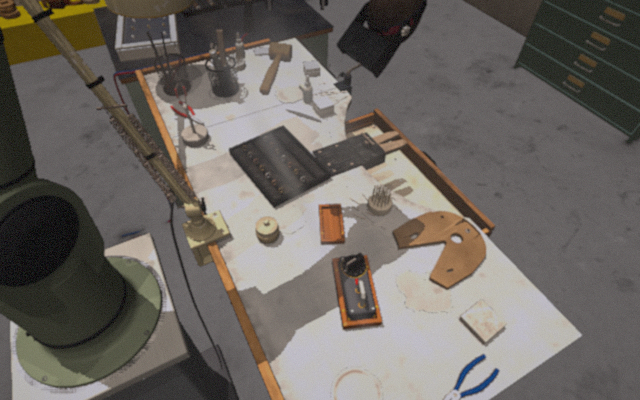

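The lamp, jar and lock are undisturbed. The arm's outer links aren't drawn, only their shadow. I carry on.

>>> move_arm([
  [[0.7,-0.241,0.088,0.07,0,0,0.162],[0.5,-0.241,0.088,0.07,0,0,0.162],[0.5,-0.241,0.088,0.07,0,0,0.162],[0.5,-0.241,0.088,0.07,0,0,0.162],[0.5,-0.241,0.088,0.07,0,0,0.162]],
])

```text
clock: 2.15
position: [0.5319, -0.1046, 0.3571]
tool_rot: [-3.141, -0.0, 0.415]
force: [0.4, 0.4, -0.5]
grip_width: 0.0426
finger_force: 0.0
```

```bash
python3 go.py 0.5158 -0.1689 0.15 -81.4
```

```text
shift [-0.0407  0.0523  0.2071] turn [-0.     -0.      0.0422]
2.15 [ 0.5319 -0.1046  0.3571] [-3.141 -0.     0.415] [-0.42  0.31  0.67  1.64 -0.2   1.27 -0.87] F [ 0.4  0.4 -0.5] [-0.   -0.12 -0.03] w 0.04260800125635797 0.0
```

>>> move_arm([
  [[0.45,-0.041,0.052,0.207,0,0,0.042],[0.45,-0.041,0.052,0.207,0,0,0.042],[0.45,-0.041,0.052,0.207,0,0,0.042],[0.45,-0.041,0.052,0.207,0,0,0.042],[0.45,-0.041,0.052,0.207,0,0,0.042]],
])

```text
clock: 2.65
position: [0.5137, -0.1679, 0.1465]
tool_rot: [-3.141, 0.005, 0.156]
force: [-0.7, 0.1, 1.0]
grip_width: 0.0384
finger_force: 0.0
```

```bash
python3 go.py 0.5158 -0.1689 0.058 -81.4
```

```text
shift [0.0024 0.0014 0.0885] turn [-0.0001  0.0009  0.0009]
2.65 [ 0.5137 -0.1679  0.1465] [-3.141  0.005  0.156] [-0.22  0.55  0.6   1.9  -0.41  0.82 -0.81] F [-0.7  0.1  1. ] [ 0.01 -0.03 -0.02] w 0.03842603426299614 0.0
```

>>> move_arm([
  [[0.45,0,0,0.04,0,0,0],[0.45,0,0,0.07,0,0,0],[0.45,0,0,0.085,0,0,0],[0.45,0,0,0.09,0,0,0],[0.45,0,0,0.09,0,0,0]],
])

```text
clock: 3.15
position: [0.5165, -0.1673, 0.0609]
tool_rot: [3.141, 0.0, 0.157]
force: [0.7, 0.3, 0.7]
grip_width: 0.0384
finger_force: 0.0
```

```bash
python3 go.py 0.5158 -0.1689 0.058 -81.4
```

```text
shift [-0.0009  0.0014  0.0029] turn [0.     0.     0.0011]
3.15 [ 0.5165 -0.1673  0.0609] [3.141 0.    0.157] [-0.15  0.67  0.5   1.95 -0.52  0.64 -0.73] F [0.7 0.3 0.7] [-0.04  0.    0.  ] w 0.03842628092669393 0.0
```

>>> move_arm([
  [[0.2,-0.001,0.001,0.002,0,0,0],[0,-0.001,0.001,0.002,0,0,0],[0,-0.001,0.001,0.002,0,0,0],[0,-0.001,0.001,0.002,0,0,0],[0,-0.001,0.001,0.002,0,0,0]],
], force=30)

```text
clock: 3.65
position: [0.5156, -0.1683, 0.0589]
tool_rot: [3.142, -0.0, 0.157]
force: [-0.1, -0.2, -0.4]
grip_width: -0.0
finger_force: 0.0
```

```bash
python3 go.py 0.5158 -0.1689 0.058 -21.4
```

```text
shift [0.0001 0.0006 0.0009] turn [ 0.000e+00 -1.000e-04 -1.656e-01]
3.65 [ 0.5156 -0.1683  0.0589] [ 3.142 -0.     0.157] [-0.14  0.67  0.49  1.95 -0.52  0.64 -0.73] F [-0.1 -0.2 -0.4] [ 0.03 -0.08  0.02] w -4.9568146945769474e-05 0.0
```

The fingers shut on nothing, so I look again.

```bash
python3 - <<'E'
from h import *
t=bot.grab_frame('top')[:,:,::-1];s=bot.grab_frame('scene')[:,:,::-1]
cv2.imwrite('pics/t2.png',t);cv2.imwrite('pics/s2.png',s)
a=cv2.resize(t[130:250,330:470],(560,480),interpolation=cv2.INTER_CUBIC)
b=cv2.resize(s[220:340,320:380],(240,480),interpolation=cv2.INTER_CUBIC)
cv2.imwrite('pics/c2.png',np.hstack([a,b]))
print(proj('top',[.5156,-.1683,.059]),proj('scene',[.5156,-.1683,.059]))
E
```

```text
[393.43528646 199.4751581 ] [352.92707457 262.34412151]
```

View pics/c2.png

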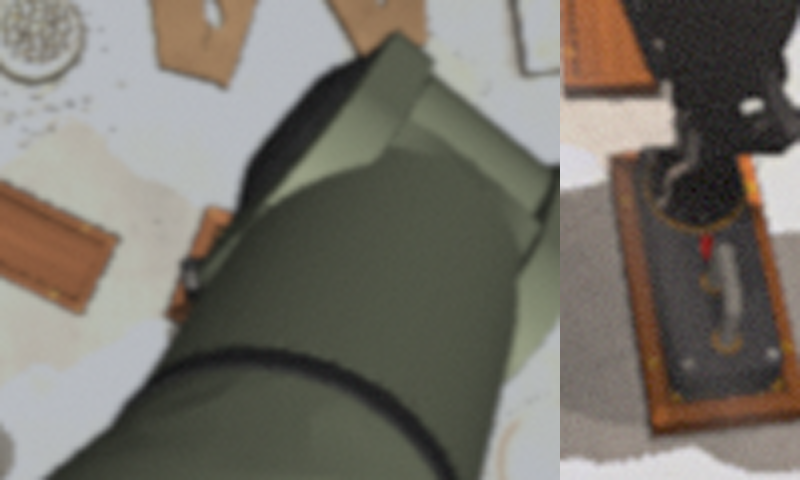

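View pics/s2.png

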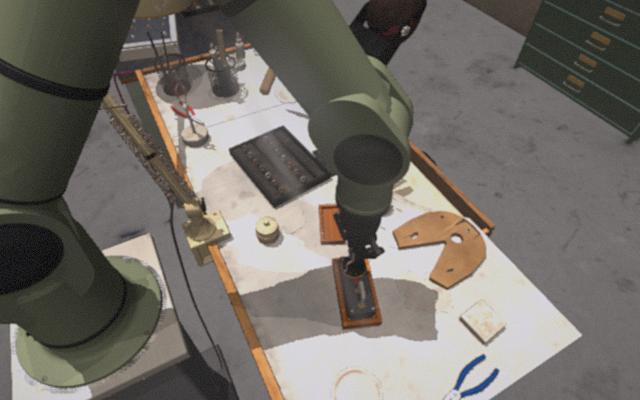

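```bash
python3 - <<'E'
from h import *
f=lambda p:cv2.resize(cv2.convertScaleAbs(cv2.imread(p)[215:295,328:378],alpha=1.8,beta=15),(375,600),interpolation=cv2.INTER_CUBIC)
cv2.imwrite('pics/c3.png',np.hstack([f('pics/s1.png'),f('pics/s2.png')]))
E
```

```text
(no output)
```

View pics/c3.png

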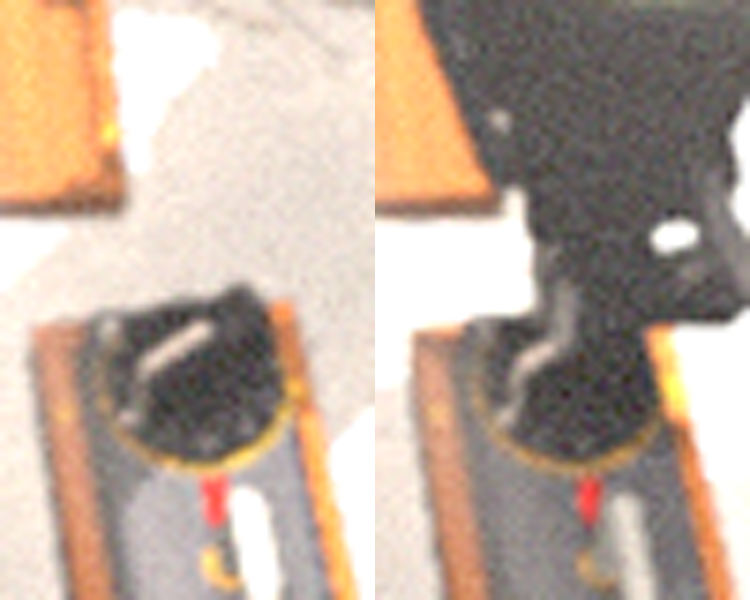

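>>> move_arm([
  [[0,0,0,-0.002,0,0,0],[0,0,0,0.001,0,0,0],[0,0,0,0.003,0,0,0],[0,0,0,0.003,0,0,0]],
])

```text
clock: 4.15
position: [0.5158, -0.1685, 0.0563]
tool_rot: [-3.141, -0.001, 0.157]
force: [-3.8, 1.2, 20.6]
grip_width: -0.0001
finger_force: 10.6
```

```bash
python3 go.py 0.5158 -0.1689 0.058 -81.4
```

```text
shift [-0.0001  0.0004 -0.0017] turn [-0.     -0.0002  0.001 ]
4.15 [ 0.5158 -0.1685  0.0563] [-3.141e+00 -1.000e-03  1.570e-01] [-0.14  0.68  0.49  1.96 -0.52  0.63 -0.72] F [-3.8  1.2 20.6] [0.59 0.83 0.01] w -0.00012964903327512966 10.582856787987112
```

Shut fingers touch something at TCP z ≈ 0.057, right where the top of the bar would be if the tips end about 19 mm short of the reported TCP. I'll reopen, go lower and feel for contact.

>>> move_arm([
  [[0.45,0,0,-0.012,0,0,0],[0.45,0,0,-0.012,0,0,0],[0.45,0,0,-0.012,0,0,0],[0.45,0,0,-0.005,0,0,0],[0.45,0,0,0.001,0,0,0]],
])

```text
clock: 4.65
position: [0.5153, -0.1682, 0.0537]
tool_rot: [-3.141, 0.0, 0.157]
force: [0.2, -0.5, -0.1]
grip_width: 0.0385
finger_force: 0.0
```

>>> move_arm([
  [[0.45,0,0,0.004,0,0,0],[0.45,0,0,0.008,0,0,0],[0.45,0,0,0.009,0,0,0],[0.45,0,0,0.009,0,0,0]],
])

```text
clock: 5.05
position: [0.5154, -0.1684, 0.0454]
tool_rot: [-3.142, 0.0, 0.157]
force: [0.6, 0.5, 0.7]
grip_width: 0.0386
finger_force: 0.0
```

```bash
python3 go.py 0.5158 -0.1689 0.047 -81.4
```

```text
shift [ 0.0003  0.0006 -0.0016] turn [-0.      0.      0.0011]
5.05 [ 0.5154 -0.1684  0.0454] [-3.142  0.     0.157] [-0.13  0.7   0.48  1.96 -0.54  0.61 -0.71] F [0.6 0.5 0.7] [-0.02  0.04  0.02] w 0.038589298643960664 0.0
```

>>> move_arm([
  [[0.1,0,0,0,0,0,0],[0,0,0,0,0,0,0],[0,0,0,0,0,0,0],[0,0,0,0,0,0,0]],
], force=30)

```text
clock: 5.45
position: [0.5157, -0.1685, 0.0459]
tool_rot: [3.141, -0.001, 0.157]
force: [0.2, -0.5, 5.9]
grip_width: 0.0129
finger_force: 32.4
```

```bash
python3 go.py 0.5158 -0.1689 0.047 -21.4
```

```text
shift [-0.      0.0004 -0.0011] turn [ 1.000e-04 -1.000e-04 -1.656e-01]
5.45 [ 0.5157 -0.1685  0.0459] [ 3.141e+00 -1.000e-03  1.570e-01] [-0.13  0.69  0.48  1.96 -0.53  0.61 -0.71] F [ 0.2 -0.5  5.9] [-0.09  0.14  0.02] w 0.012928062392447688 32.36099660396576
```

>>> move_arm([
  [[0,0,0,-0.001,0,0,-0.02],[0,0,0,-0.001,0,0,-0.04],[0,0,0,-0.001,0,0,-0.06],[0,0,0,-0.001,0,0,-0.08],[0,0,0,-0.001,0,0,-0.1]],
])

```text
clock: 5.95
position: [0.5153, -0.1685, 0.0465]
tool_rot: [-3.142, 0.0, 0.79]
force: [0.7, -2.4, -4.5]
grip_width: 0.0134
finger_force: 31.2
```

```bash
python3 go.py 0.5158 -0.1689 0.047 -21.4
```

```text
shift [ 0.0001  0.0007 -0.0005] turn [-0.      0.0001 -0.0648]
5.95 [ 0.5153 -0.1685  0.0465] [-3.142  0.     0.79 ] [-0.01  0.66  0.31  1.95 -0.34  0.58 -0.26] F [ 0.7 -2.4 -4.5] [-0.39 -0.11 -0.17] w 0.013443610748926598 31.167245507240295
```

>>> move_arm([
  [[0,0,0,0,0,0,-0.02],[0,0,0,0,0,0,-0.04],[0,0,0,0,0,0,-0.065],[0,0,0,0,0,0,-0.065],[0,0,0,0,0,0,-0.065]],
])

```text
clock: 6.45
position: [0.5152, -0.1685, 0.0465]
tool_rot: [-3.141, -0.0, 1.189]
force: [-0.1, -1.6, -3.5]
grip_width: 0.0129
finger_force: 31.2
```

```bash
python3 go.py 0.5158 -0.1689 0.047 -21.4
```

```text
shift [-0.0002  0.0007 -0.0005] turn [-0.0001 -0.     -0.0013]
6.45 [ 0.5152 -0.1685  0.0465] [-3.141 -0.     1.189] [ 0.06  0.64  0.2   1.95 -0.22  0.57  0.03] F [-0.1 -1.6 -3.5] [-0.32  0.17  0.05] w 0.012866388301171846 31.195178031921387
```

>>> move_arm([
  [[0.45,0,0,0,0,0,0],[0.45,0,0,0,0,0,0],[0.45,0,0,-0.03,0,0,0],[0.45,0,0,-0.07,0,0,0],[0.45,-0.03,0,-0.1,0,0,0]],
])

```text
clock: 6.95
position: [0.5061, -0.1933, 0.1484]
tool_rot: [3.141, -0.002, 1.197]
force: [0.8, -1.4, -0.5]
grip_width: 0.038
finger_force: 0.0
```

```bash
python3 - <<'E'
from h import *
s=bot.grab_frame('scene')[:,:,::-1];cv2.imwrite('pics/s4.png',s)
cv2.imwrite('pics/c4.png',cv2.resize(cv2.convertScaleAbs(s[190:330,300:400],alpha=1.6,beta=10),(429,600),interpolation=cv2.INTER_CUBIC))
E
python3 go.py 0.4895 -0.2359 0.147 -21.4
```

```text
shift [-0.038  -0.0012  0.0057] turn [ 0.001   0.0001 -0.0011]
7.0 [ 0.5047 -0.201   0.1527] [3.135e+00 1.000e-03 1.190e+00] [ 0.07  0.48  0.27  1.89 -0.17  0.79  0.05] F [-1.6 -8.9  6.5] [-0.49 -0.05 -0.03] w 0.03832103957397731 0.0
```

View pics/c4.png

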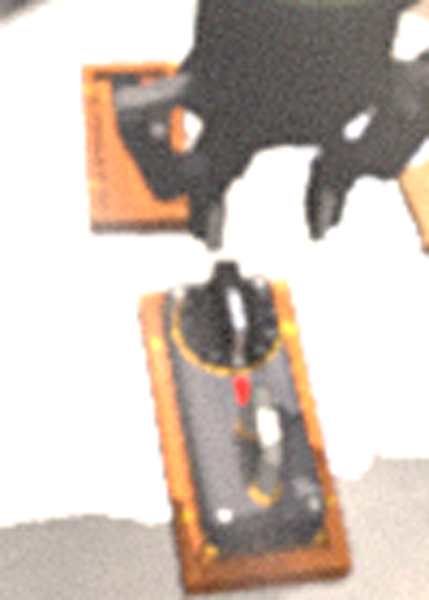

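The white line meets the red mark, and the shackle bar is at crop (267,420), within 2 px of the prediction. Next is the shackle.

>>> move_arm([
  [[0.45,-0.041,0,0,0,0,0],[0.45,-0.041,0,0.01,0,0,0],[0.45,-0.041,0,0.01,0,0,0]],
])

```text
clock: 7.3
position: [0.4886, -0.2346, 0.1357]
tool_rot: [-3.14, 0.0, 1.191]
force: [0.3, 0.2, -0.5]
grip_width: 0.0386
finger_force: 0.0
```

```bash
python3 go.py 0.4895 -0.2359 0.064 -21.4
```

```text
shift [-0.0009  0.0014  0.0717] turn [-0.0002  0.     -0.001 ]
7.3 [ 0.4886 -0.2346  0.1357] [-3.14   0.     1.191] [ 0.15  0.5   0.26  1.9  -0.18  0.76  0.13] F [ 0.3  0.2 -0.5] [ 0.02 -0.03  0.  ] w 0.03856375112544743 0.0
```

>>> move_arm([
  [[0.45,-0.001,0.001,0.04,0,0,0],[0.45,-0.001,0.001,0.06,0,0,0],[0.45,-0.001,0.001,0.071,0,0,0],[0.45,-0.001,0.001,0.071,0,0,0]],
])

```text
clock: 7.7
position: [0.4896, -0.2348, 0.0646]
tool_rot: [-3.139, -0.0, 1.194]
force: [-0.7, -0.6, -0.4]
grip_width: 0.0383
finger_force: 0.0
```

>>> move_arm([
  [[0.1,0,0,0,0,0,0],[0,0,0,0,0,0,0],[0,0,0,0,0,0,0],[0,0,0,0,0,0,0]],
], force=60)

```text
clock: 8.1
position: [0.4909, -0.2359, 0.0669]
tool_rot: [3.139, -0.0, 1.194]
force: [0.5, -0.2, 7.5]
grip_width: 0.005
finger_force: 59.0
```

```bash
python3 go.py 0.4895 -0.2359 0.1 -21.4
```

```text
shift [-0.0006 -0.0012 -0.0331] turn [ 0.0004 -0.     -0.0005]
8.1 [ 0.4909 -0.2359  0.0669] [ 3.139 -0.     1.194] [ 0.18  0.61  0.22  1.94 -0.22  0.61  0.16] F [ 0.5 -0.2  7.5] [ 0.11 -0.1   0.21] w 0.005036117866692426 58.988362066447735
```

The width of 5 mm, less than the 9 mm bar, shows the tips pinch only the bar's upper round. I regrip about 15 mm deeper.

>>> move_arm([
  [[0.4,0,0,0,0,0,0],[0.4,0,0,0,0,0,0],[0.4,0,0,0.005,0,0,0],[0.4,0,0,0.014,0,0,0],[0.4,0,0,0.014,0,0,0]],
])

```text
clock: 8.6
position: [0.4892, -0.2353, 0.0502]
tool_rot: [-3.14, 0.0, 1.194]
force: [0.3, 0.0, 0.1]
grip_width: 0.0343
finger_force: 0.0
```

>>> move_arm([
  [[0.1,0,0,0,0,0,0],[0,0,0,0,0,0,0],[0,0,0,0,0,0,0],[0,0,0,0,0,0,0]],
], force=60)

```text
clock: 9.0
position: [0.4899, -0.2358, 0.0517]
tool_rot: [3.141, 0.0, 1.193]
force: [-0.7, -0.6, -1.1]
grip_width: 0.0068
finger_force: 58.4
```

```bash
python3 go.py 0.4895 -0.2359 0.1 -21.4
```

```text
shift [-0.0003 -0.0004 -0.0483] turn [ 0.      0.     -0.0006]
9.0 [ 0.4899 -0.2358  0.0517] [3.141 0.    1.193] [ 0.19  0.64  0.21  1.94 -0.23  0.58  0.17] F [-0.7 -0.6 -1.1] [-0.22 -0.03  0.05] w 0.006761843754832814 58.44787660986185
```

>>> move_arm([
  [[0,0,0,-0.004,0,0,0],[0,0,0,-0.009,0,0,0],[0,0,0,-0.014,0,0,0],[0,0,0,-0.018,0,0,0],[0,0,0,-0.018,0,0,0]],
])

```text
clock: 9.5
position: [0.49, -0.2357, 0.0702]
tool_rot: [3.141, 0.0, 1.194]
force: [-1.2, -2.2, -0.0]
grip_width: 0.0071
finger_force: 58.6
```

>>> move_arm([
  [[0,0,0,-0.002,0,0,0],[0,0,0,-0.008,0,0,0],[0,0,0,-0.014,0,0,0],[0,0,0,-0.022,0,0,0],[0,0,0,-0.022,0,0,0]],
])

```text
clock: 10.0
position: [0.4904, -0.2358, 0.0927]
tool_rot: [3.14, -0.0, 1.194]
force: [0.6, 0.2, -5.6]
grip_width: 0.0067
finger_force: 58.5
```

```bash
python3 go.py 0.4895 -0.2359 0.23 -21.4; python3 - <<'E'
from h import *
s=bot.grab_frame('scene')[:,:,::-1];cv2.imwrite('pics/s5.png',s)
cv2.imwrite('pics/c5.png',cv2.resize(cv2.convertScaleAbs(s[190:330,300:400],alpha=1.6,beta=10),(429,600),interpolation=cv2.INTER_CUBIC))
E
```

```text
shift [-0.0004 -0.0006 -0.1373] turn [ 0.0002 -0.     -0.0006]
10.0 [ 0.4904 -0.2358  0.0927] [ 3.14  -0.     1.194] [ 0.17  0.57  0.24  1.93 -0.2   0.67  0.15] F [ 0.6  0.2 -5.6] [-0.13  0.    0.02] w 0.006738642713806229 58.468332923948765
```

View pics/c5.png

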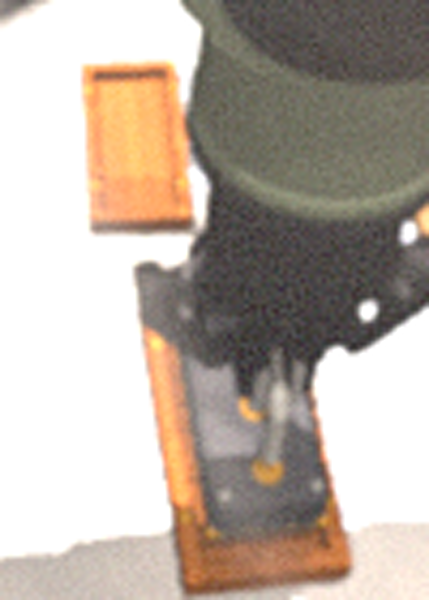

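The shackle opened freely for the first 18 mm and now carries about 5.6 N, the lock's weight. The lock hangs level above the nest. I lift it and carry it to the tray.

>>> move_arm([
  [[0,0,0,-0.02,0,0,0],[0,0,0,-0.05,0,0,0],[0,0,0,-0.085,0,0,0],[0,0,0,-0.115,0,0,0],[0,0,0,-0.135,0,0,0]],
])

```text
clock: 10.55
position: [0.4902, -0.2357, 0.2285]
tool_rot: [3.14, -0.0, 1.194]
force: [-0.3, 0.1, -6.3]
grip_width: 0.007
finger_force: 59.0
```

```bash
python3 go.py 0.512 0.218 0.228 -7
```

```text
shift [ 4.299e-01 -1.468e-01  4.000e-04] turn [ 0.0003  0.     -0.0406]
10.55 [ 0.4902 -0.2357  0.2285] [ 3.14  -0.     1.194] [ 0.11  0.38  0.3   1.81 -0.14  0.97  0.09] F [-0.3  0.1 -6.3] [-0.12 -0.04  0.01] w 0.007025712450592234 59.01239421218634
```

>>> move_arm([
  [[0,0.015,-0.005,0,0,0,0],[0,0.04,-0.014,0,0,0,0],[0,0.07,-0.024,0,0,0,0],[0,0.1,-0.034,0,0,0,0],[0,0.13,-0.044,0,0,0,0]],
])

```text
clock: 11.05
position: [0.4966, -0.0973, 0.2264]
tool_rot: [-3.141, 0.0, 1.193]
force: [2.1, -0.1, -5.9]
grip_width: 0.007
finger_force: 59.0
```

>>> move_arm([
  [[0,0.03,-0.01,0,0,0,0],[0,0.06,-0.02,0,0,0,0],[0,0.09,-0.031,0,0,0,0],[0,0.12,-0.041,0,0,0,0],[0,0.15,-0.051,0,0,0,0]],
])

```text
clock: 11.55
position: [0.5044, 0.0609, 0.2265]
tool_rot: [-3.141, 0.0, 1.194]
force: [0.6, -0.0, -5.0]
grip_width: 0.007
finger_force: 59.0
```

```bash
python3 go.py 0.512 0.218 0.228 -21.4
```

```text
shift [ 0.1488 -0.0508 -0.0016] turn [-0.      0.     -0.0006]
11.55 [0.5044 0.0609 0.2265] [-3.141  0.     1.194] [-0.39  0.32  0.2   1.89 -0.08  0.93 -0.54] F [ 0.6 -0.  -5. ] [-0.1  -0.02  0.02] w 0.0069958694577362535 59.03178233653307
```

>>> move_arm([
  [[0,0.03,-0.01,0,0,0,0],[0,0.06,-0.02,0,0,0,0],[0,0.09,-0.031,0,0,0,0],[0,0.115,-0.039,0,0,0,0],[0,0.13,-0.044,0,0,0,0]],
])

```text
clock: 12.05
position: [0.5112, 0.199, 0.2262]
tool_rot: [-3.141, -0.0, 1.196]
force: [-0.2, 0.2, -5.0]
grip_width: 0.0065
finger_force: 59.0
```

>>> move_arm([
  [[0,0.01,-0.003,0,0,0,0],[0,0.016,-0.006,0,0,0,0],[0,0.016,-0.006,0,0,0,0],[0,0.016,-0.006,0,0,0,0],[0,0.016,-0.006,0,0,0,0]],
])

```text
clock: 12.55
position: [0.5121, 0.2128, 0.2267]
tool_rot: [3.141, 0.0, 1.192]
force: [0.1, -0.4, -6.6]
grip_width: 0.0069
finger_force: 59.0
```

>>> move_arm([
  [[0,0,0,0,0,0,0],[0,0,0,0,0,0,0],[0,0,0,0,0,0,0],[0,0,0,0,0,0,0],[0,0,0,0,0,0,0]],
])

```text
clock: 13.05
position: [0.512, 0.2138, 0.2266]
tool_rot: [-3.142, 0.0, 1.194]
force: [-0.5, -0.3, -5.1]
grip_width: 0.0069
finger_force: 59.0
```

```bash
python3 go.py 0.512 0.218 0.228 -21.4; python3 - <<'E'
from h import *
cv2.imwrite('pics/s6.png',bot.grab_frame('scene')[:,:,::-1])
E
```

```text
shift [ 0.0039 -0.0015 -0.0014] turn [-0.      0.     -0.0006]
13.05 [0.512  0.2138 0.2266] [-3.142  0.     1.194] [-0.62  0.4   0.15  1.78 -0.07  0.97 -0.81] F [-0.5 -0.3 -5.1] [-0.05  0.01  0.02] w 0.006928785196058382 58.987730629742146
```

View pics/s6.png

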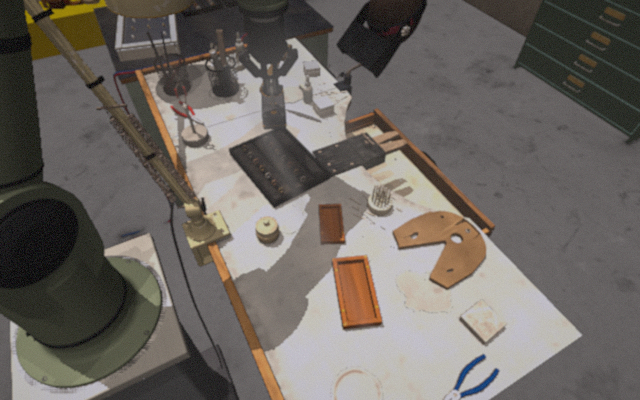

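The picture shows the lock hanging level at about (272,108), with the nest empty and the jar and bur stand unmoved. I check the height by projection, then hand in.

```bash
python3 - <<'E'
from h import *
for z in(.12,.16): print(z,proj('scene',[.500,.184,z]).round(1))
im=cv2.imread('pics/s6.png').astype(int);print(im[100:136:2,273].mean(1).round())
E
```

```text
0.12 [275.8 142.5]
0.16 [274.5 129.9]
[90. 92. 95. 93. 93. 81. 84. 81. 78. 78. 70. 71. 73. 74. 72. 80. 68. 74.]
```

```bash
python3 -c "
from workcell import bot
print(bot.job_done())"
```

```text
the job is handed in; nothing more can be done
None
```

I handed the job in with the opened lock held by its shackle, hanging level over the middle of the ring tray, its underside about 16 cm above the bench; the jar and bur stand were not moved, and no verdict came back.

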